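# Green-capped spice jar onto the rack, label out

## Robot

A 7-joint arm with a two-finger parallel gripper is mounted at the origin on the work surface. World frame = base frame: x ahead of the robot, y to its left, z up, the work surface at z = 0. Lengths are in m, angles in rad, forces in N, time in s.
With the tool pointing down it reaches from about 0.425 to 0.925 m from the base axis. Payload 6.8 kg.
Tool frame: the origin (TCP) lies midway between the tips of the shut fingers; the grasp point (between the pads) lies 19 mm behind it; z points along the fingers, y is the direction in which the jaws open and shut (so a half turn about z gives the same grasp; the last joint's range is limited). The gripper opens to 85 mm and grips with 20 to 120 N. Pads are 22 mm wide; open, the fingers measure 114 mm over their backs; the gripper's body (76 mm by 85 mm) begins 54 mm behind the grasp point. The pads swing forward as they close: fully open they stand 13 mm farther back than shut.
Start: joints at [-1.222, 0.477, 0.022, 1.555, -0.011, 1.109, -0.083], TCP at [0.298, 0.606, 0.231] pointing down, gripper open.
Joint ranges: [-2.96, 2.96], [-0.34, 2.1], [-1.41, 1.46], [0.24, 2.44], [-1.37, 4.51], [0.17, 1.92], [-2.96, 2.96]. Speed limits (rad/s): [2.39, 2.39, 3.14, 3.14, 3.14, 3.14, 3.14].

## Interface

Orientations are given as a rotation vector (axis times angle).
In Python, from bench import r gives the robot as it stands. The module is installed in compiled form; this text tells all that it offers.
- The arm moves only by the tool play_rows, never from a script. Its argument "plan" is a list of rows, each a list of 7 numbers: the shift along the world's x, y, z in mm, then the turn, a rotation vector about the world's x, y, z in rad, then the finger opening in mm, from 0 to 85.4. A call has 1 to 12 rows; each row is the pose to reach, as a shift and turn from the pose commanded when the call began; what a row does not reach only later rows make up. A row lasts 1/10 s, in which the tool goes at most 50 mm and 8.59 degrees, less where a joint would pass 70% of its speed; a pose out of reach is approached as far as the arm can. A call with a gripper value outside its range is refused whole. The fingers move at their own pace and stop on an object; "grip_force" is the grip in N (left out, the last holds). Time passes only in rows, so rows that repeat a pose let the fingers close. It gives the time, the measured TCP pose, the force and the opening at its end, in the units of the state.
- r.get_obs(): the state, without advancing time (a new reading comes with each control period).
- r.grab_frame(name): name is "side" or "top"; returns a dict with "color" (420x560x3 uint8, blue, green, red), "z_map" (420x560 float32, m along the optical axis (not along the pixel's ray), 0 where there is no reading), "camera_matrix" (3x3 intrinsics, pixels), "k1" (the pictures are not rectified: a ray, as slopes to the right and down, at radius r is drawn at 1 + k1 r^2 times it, then the intrinsics apply), "R" (3x3) and "t" (3): a world point X has camera coordinates R X + t. Camera axes: x right, y down, z forward; pixel columns grow to the right and rows downward; lengths in m; the calibration is good to about 2 mm. A picture is of the moment at which its call begins.
- r.hand_in(): hands the job in, once; it reports no verdict.
The state is a dict: "clock": time; "joints": joint angles; "qvel": joint speeds; "tau": joint torques, N m; "tcp_pos": TCP position; "orientation": TCP orientation; "contact_force": force on the tool from outside, world axes, zero at the start; "moment": the same for the moment, N m; "grip_width": finger opening in m.
Only numpy, scipy, OpenCV 4.12 (cv2) and the standard library are available. Lean on these libraries where they do the work, as an engineer would, in place of code of your own. Each camera call takes 0.05 s, during which the arm holds its last target.

## Task

Take the jar with the green cap off the round aluminium tray and stand it gently on the green pad on the upper tier of the white rack, centred on the round of the pad, with its label (the white bar on its cap lies above the label) facing out the way the pad's tongue points. Leave the black-capped and orange-capped jars on that tier standing where they are.

Things in the scene. Friction and masses are not known exactly. Their poses are not given: they have to be found in the camera images.
- green_mid (a point): Centre (half-way up) of the round upright jar with the green cap: 44 mm diameter, 75 mm high, 80 to 170 g, cap the top 19 mm; may be gripped from any side. x points to the middle of its label, as does the white bar on the cap (centre to rim); z up. It stands on a tray 240 mm wide (floor 4 mm, rim 11 mm) with like jars, red and yellow caps, at least 90 mm away centre to centre.
- pad_tip (a point): Tip of the 12 mm wide tongue of the green pad on the white rack's upper tier (75 mm up), level with the pad's top. x points along the tongue, out to the rack's front; z up. The pad's disc (54 mm wide, 2 mm thick), where the jar is to stand, is centred 40 mm behind the tip (at x -40 mm). Lower tier's jars: 90 mm ahead of the disc, tops 25 mm above the upper tier; sieve at the +y front end, 225 mm high.
- black_mid (a point): Centre (half-way up) of the jar with the black cap on the upper tier, 44 mm diameter, 75 mm high, x to its label; 95 mm or more from the centre of the pad's disc, in any of the tier's three places. Leave it standing.
- orange_mid (a point): Centre (half-way up) of the jar with the orange cap on the upper tier, 44 mm diameter, 75 mm high, x to its label; 95 mm or more from the centre of the pad's disc. Leave it standing.

How it is judged:
By the outcome, as a careful person would: the job done as asked, in the order asked, and still so for the second after the job is handed in, with the robot touching nothing.
It also fails if it takes over 35 s, if anything falls off the work surface, if the arm or the gripper's body presses on something with over 40 N, if the wrist force passes 120 N, or if a joint passes its speed limit or range.

## Working session

There is one attempt and no reset: what is moved stays moved. The work goes in short steps, Python scripts to look and compute and a tool call to move; the robot and the scene stay as the last step left them, time stands still between calls to the robot, and variables do not carry over. Pictures are saved under pics/ and viewed, and the job is handed in when it is done.

Besides the shell and the picture viewer there is one more tool, called after "Call:" as name(argument=value, ...) on one line, values as JSON. play_rows: Moves the arm, as the interface text tells. Its arguments: {"type":"object","properties":{"plan":{"type":"array"},"grip_force":{"type":"number"}},"required":["plan"]}

```bash
mkdir -p pics; cat > h.py <<'E'
import numpy as np, cv2
def save(f,n): cv2.imwrite(f'pics/{n}.png',f['color'])
def ray(f,u,v):
    K=f['camera_matrix'];k=float(f['k1'])
    p=cv2.undistortPoints(np.array([[[u,v]]],float),K,np.array([k,0,0,0]))[0,0]
    d=f['R'].T@np.array([p[0],p[1],1.]); c=-f['R'].T@f['t']; return c,d
def onz(f,u,v,z):
    c,d=ray(f,u,v); return c+d*(z-c[2])/d[2]
def dep(f,u,v):
    c,d=ray(f,u,v); return c+d*f['z_map'][int(round(v)),int(round(u))]
def crop(f,n,u0,v0,u1,v1,s):
    cv2.imwrite(f'pics/{n}.png',cv2.resize(f['color'][v0:v1,u0:u1],None,fx=s,fy=s,interpolation=cv2.INTER_CUBIC))
E
python3 - <<'E'
from bench import r
import pickle
from h import *
o=r.get_obs();print(o)
d={}
for n in('side','top'):
    f=r.grab_frame(n);save(f,n+'0');d[n]=f
    print(n,-f['R'].T@f['t'],f['R'][2],f['k1'],f['camera_matrix'])
pickle.dump(d,open('f0.pkl','wb'))
E
```

```text
{'clock': 0.0, 'joints': array([-1.22210784,  0.47777816,  0.02234312,  1.55648955, -0.01152563,
        1.10924721, -0.08314131]), 'qvel': array([ 0.00063445,  0.00041484,  0.00060093, -0.00027135,  0.00021906,
       -0.00160683,  0.00066047]), 'tau': array([ 7.76023280e-04, -5.96461916e+01,  1.60837445e+00, -2.81187737e+01,
        1.25175508e-02,  9.59345314e-03,  1.67953476e-05]), 'tcp_pos': array([0.29746738, 0.60525587, 0.23032438]), 'orientation': array([-7.11285160e-01, -3.05970673e+00,  2.77951162e-03]), 'contact_force': array([ 0.27053745, -0.00435947,  0.12220328]), 'moment': array([-0.00941627,  0.01044668,  0.03416573]), 'grip_width': 0.08524080917945913}
side [ 0.16066894 -0.70730412  0.69561986] [ 0.38445329  0.72252351 -0.57459155] -0.09021744973831278 [[425.89538062   0.         280.6869025 ]
 [  0.         425.89538062 208.33784392]
 [  0.           0.           1.        ]]
top [ 0.37982043 -0.00418648  1.21200646] [ 0.15327983  0.01406407 -0.98808274] -0.15632204248556658 [[482.1064688    0.         277.29681654]
 [  0.         482.1064688  208.71238408]
 [  0.           0.           1.        ]]
```

View pics/side0.png

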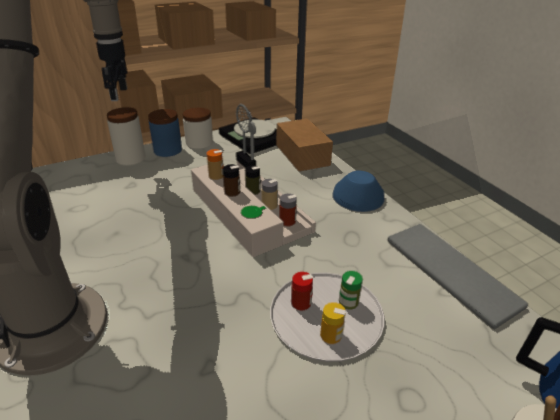

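View pics/top0.png

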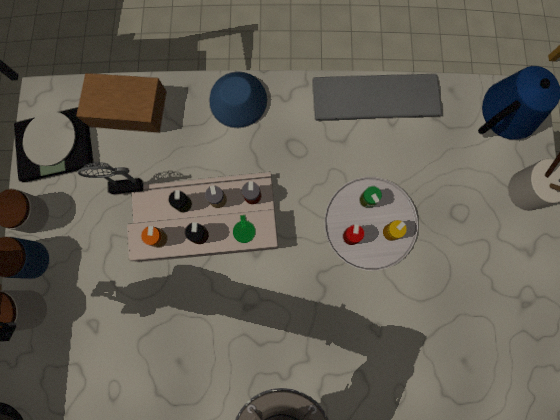

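Side: green jar about (351,289), pad about (252,212). Top: green cap (372,196), pad (244,231), tongue pointing up (+x).

```bash
python3 - <<'E'
import pickle
from h import *
d=pickle.load(open('f0.pkl','rb'))
t=d['top'];s=d['side']
a=cv2.resize(t['color'][175:225,345:415],None,fx=8,fy=8,interpolation=cv2.INTER_CUBIC)
cv2.imwrite('pics/c1.png',a)
crop(t,'c2',130,165,290,265,5)
crop(s,'c3',280,250,400,340,6)
crop(s,'c4',190,130,320,250,5)
E
```

```text
(no output)
```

View pics/c1.png

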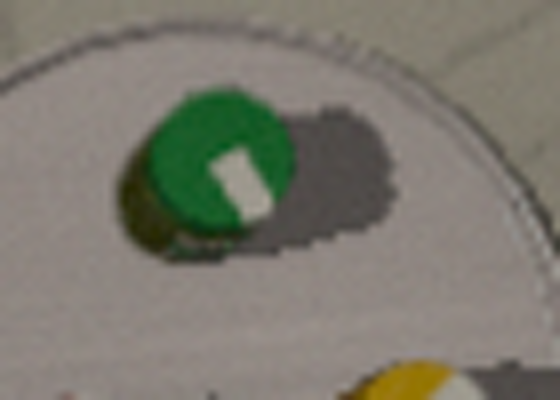

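View pics/c2.png

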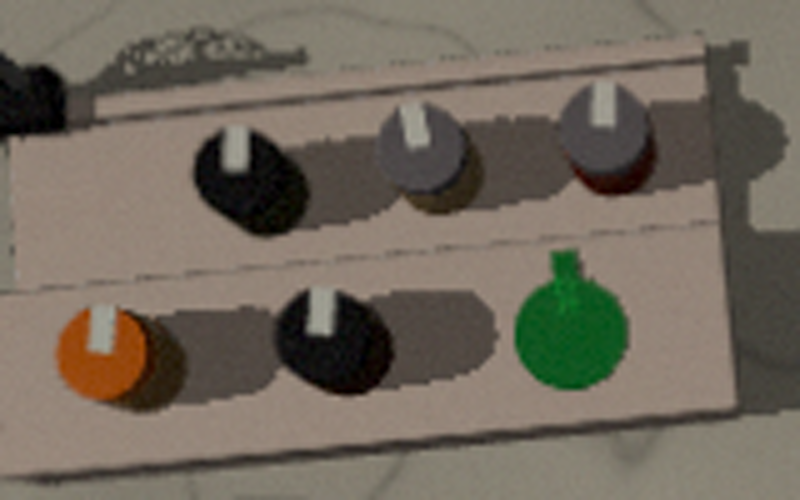

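View pics/c3.png

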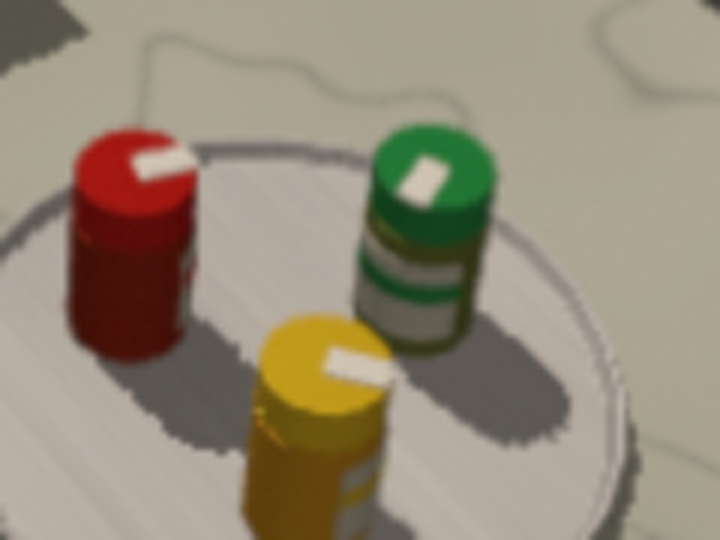

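View pics/c4.png

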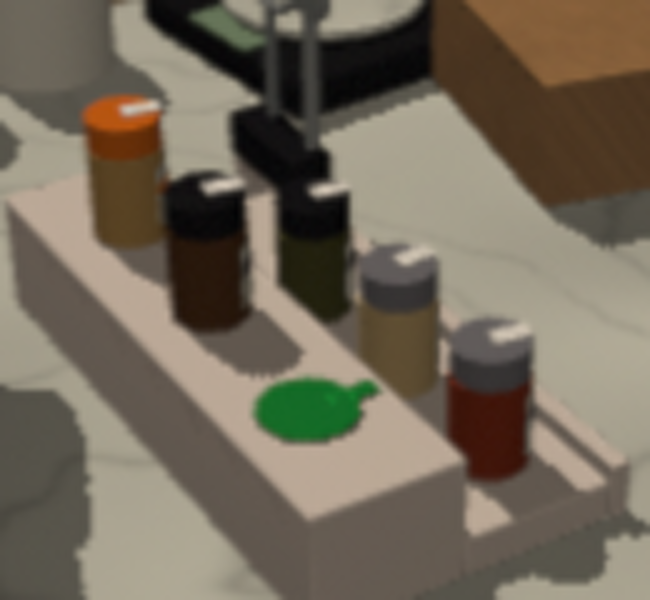

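```bash
cat >> h.py <<'E'
def rect(f,cx,cy,z,half=0.05,ppm=4000):
    # image: right = -y world, up = +x
    n=int(2*half*ppm)
    j,i=np.meshgrid(np.arange(n),np.arange(n))
    X=cx+half-i/ppm; Y=cy+half-j/ppm
    P=np.stack([X,Y,np.full(X.shape,z)],-1).reshape(-1,3)
    rv=cv2.Rodrigues(f['R'])[0]
    q=cv2.projectPoints(P,rv,np.array(f['t'],float),f['camera_matrix'],np.array([float(f['k1']),0,0,0]))[0].reshape(n,n,2).astype(np.float32)
    return cv2.remap(f['color'],q[...,0],q[...,1],cv2.INTER_CUBIC)
E
python3 - <<'E'
import pickle
from h import *
d=pickle.load(open('f0.pkl','rb'))
t=d['top'];s=d['side']
g=onz(t,372.3,194.6,.079);p=onz(t,130+571/5-.4,165+332/5-.4,.077);tip=onz(t,130+564/5-.4,165+250/5-.4,.077)
print(g,p,tip,np.hypot(*(tip-p)[:2]))
gs=onz(s,280+435/6-.4,250+173/6-.4,.079);ps=onz(s,190+308/5-.4,130+410/5-.4,.077);print(gs,ps)
print(dep(t,372,195),dep(t,244,231),dep(s,352,279), dep(s,251,212))
for nm,c,z in(('g',g,.079),('p',p,.077)):
    im=np.hstack([rect(t,c[0],c[1],z),rect(s,c[0],c[1],z)])
    for k in (0,400):
        for r_ in range(0,400,40): cv2.line(im,(k+r_,0),(k+r_,4),(255,255,255)); cv2.line(im,(k,r_),(k+4,r_),(255,255,255))
        cv2.circle(im,(k+200,200),88 if nm=='g' else 108,(255,0,255),1)
    cv2.imwrite(f'pics/r{nm}.png',im)
# colour-based
for nm,c,z in(('g',g,.079),('p',p,.077)):
  for f in(t,s):
    im=rect(f,c[0],c[1],z).astype(int)
    m=((im[...,1]>1.6*im[...,2])&(im[...,1]>60)).astype(np.uint8)
    mm=cv2.morphologyEx(m,cv2.MORPH_OPEN,np.ones((70,70))) if nm=='p' else m
    ys,xs=np.nonzero(mm); print(nm,len(xs),xs.min(),xs.max(),ys.min(),ys.max(),'c',c[0]+.05-(ys.min()+ys.max())/2/4000,c[1]+.05-(xs.min()+xs.max())/2/4000)
    ys,xs=np.nonzero(im.min(2)>110); print(len(xs), xs.mean() if len(xs) else 0, ys.mean() if len(xs) else 0)
E
```

```text
[ 0.59056871 -0.21571545  0.079     ] [0.50217039 0.09109413 0.077     ] [0.54142719 0.09504189 0.077     ] 0.03945480072434408
[ 0.58970313 -0.21946185  0.079     ] [0.5019336  0.09045096 0.077     ]
[ 0.58970056 -0.21507402  0.07840267] [0.502141   0.09059427 0.07729425] [ 0.58800569 -0.22136388  0.07980105] [0.50083288 0.08921978 0.07690954]
g 18205 112 287 117 282 c 0.5906937136648543 -0.21559045447088432
97981 181.26471458752206 199.62604994845938
g 27101 125 399 117 393 c 0.5768187136648544 -0.23121545447088432
110525 170.61211490612985 173.18376837819497
p 33407 100 297 105 301 c 0.5014203930411788 0.09146913014339952
92370 209.02279961026306 186.22559272491068
p 32309 103 298 105 296 c 0.5020453930411788 0.09096913014339952
92080 211.7599587315378 206.9813748913988
```

View pics/rg.png

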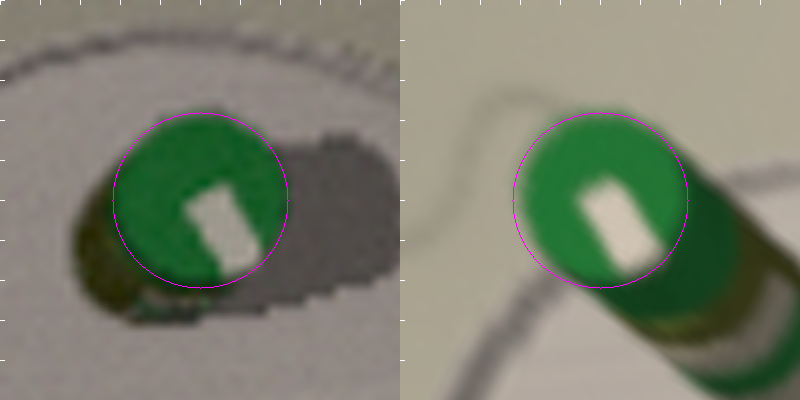

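View pics/rp.png

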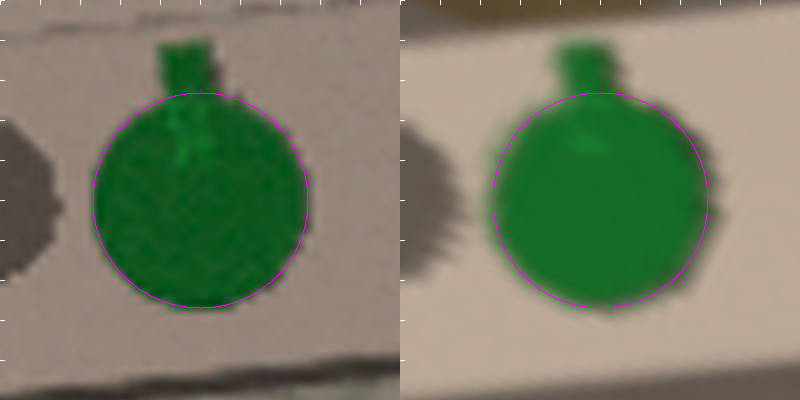

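Rectified views fit at the expected radii (cap 22 mm, disc 27 mm); now I'll refine the bar and tongue angles and the neighbours.

```bash
python3 - <<'E'
import pickle
from h import *
d=pickle.load(open('f0.pkl','rb'))
t=d['top'];s=d['side']
for f in(t,s):
    im=rect(f,.5905,-.2160,.079).astype(np.uint8)
    mask=np.zeros((400,400),np.uint8);cv2.circle(mask,(200,200),90,255,-1)
    hsv=cv2.cvtColor(im,cv2.COLOR_BGR2HSV)
    b=((hsv[...,1]<90)&(mask>0)).astype(np.uint8)
    g=cv2.morphologyEx(b,cv2.MORPH_OPEN,np.ones((9,9)))
    n,l,st,ce=cv2.connectedComponentsWithStats(g)
    for i in range(1,n):
        if st[i,4]>800:
            ys,xs=np.nonzero(l==i); q=cv2.minAreaRect(np.stack([xs,ys],1).astype(np.float32))
            c,v=np.linalg.eigh(np.cov(xs,ys)); a=v[:,1]; a=a if a[1]>0 else -a
            print(st[i],ce[i],q,'pca yaw',np.degrees(np.arctan2(-a[0],-a[1])),'cent yaw',np.degrees(np.arctan2(-(ce[i][0]-200),-(ce[i][1]-200))))
for f in(t,s):
    im=rect(f,.502,.091,.077).astype(int)
    m=((im[...,1]>1.6*im[...,2])&(im[...,1]>50))
    cols=[(np.nonzero(m[y])[0].mean(),y) for y in range(50,85)]
    ys,xs=np.nonzero(m[45:85]);print('tongue',xs.mean()-200,ys.mean()+45-200,np.degrees(np.arctan2(-(xs.mean()-200),200-ys.mean()-45)))
# rack front edge of upper tier (c2 crop) and rear
P=[onz(t,130+x/5-.4,165+y/5-.4,.075) for x,y in((15,291),(715,222),(735,405),(40,476))]
print(P,[np.degrees(np.arctan2(*(P[i]-P[j])[:2])) for i,j in((0,1),(3,2))])
for n,u,v,z in(('red',354,234,.079),('yel',397,229,.079),('blk',130+320/5,165+335/5,.15),('ora',130+101/5,165+352/5,.15),('low',130+605/5,165+128/5,.1)):
    print(n,onz(t,u,v,z))
print('sieve',dep(t,125,186),dep(t,100,171),dep(t,15,210),dep(t,20,258))
E
```

```text
[ 184  184   87  100 4804] [225.83451291 232.84408826] ((226.0511016845703, 232.3541259765625), (97.14912414550781, 56.89620590209961), 57.17145919799805) pca yaw -149.29797484799897 cent yaw -141.81210696650777
[ 111  168   44  105 1484] [126.14083558 223.90229111] ((126.94306182861328, 222.517822265625), (110.60037231445312, 26.904403686523438), 72.6459732055664) pca yaw -162.3863090639331 cent yaw 107.93260995549225
[ 176  178   92  102 5512] [220.64277939 228.85685776] ((219.58624267578125, 228.1136016845703), (109.49337768554688, 56.11298751831055), 56.611488342285156) pca yaw -145.78998061651126 cent yaw -144.42193009468906
tongue -14.973809523809535 -134.07261904761904 6.372631733105002
tongue -15.106425702811237 -133.73360107095047 6.4447605001926505
[array([0.52054746, 0.3621816 , 0.075     ]), array([0.5554714 , 0.02320585, 0.075     ]), array([0.46806301, 0.01317292, 0.075     ]), array([0.43136831, 0.34575108, 0.075     ])] [np.float64(-5.8823055495714875), np.float64(-6.2962101247160565)]
red [ 0.49566215 -0.16976835  0.079     ]
yel [ 0.50766668 -0.27311626  0.079     ]
blk [0.49142962 0.19635618 0.15      ]
ora [0.48303196 0.29586485 0.15      ]
low [0.59522281 0.07371201 0.1       ]
sieve [0.61439322 0.39133873 0.06046068] [0.66726653 0.48330811 0.00091847] [0.54457621 0.6523699  0.11599512] [0.42703385 0.61696872 0.13715251]
```

Call:
play_rows(plan=[[5,-15,40,0,0,-0.1,85],[15,-45,75,0,0,-0.22,85],[30,-85,95,0,0,-0.35,85],[45,-130,100,0,0,-0.48,85],[60,-175,100,0,0,-0.62,85],[77,-220,100,0,0,-0.76,85],[93,-265,100,0,0,-0.9,85],[110,-310,100,0,0,-1.04,85],[127,-355,100,0,0,-1.18,85],[143,-400,100,0,0,-1.32,85],[160,-445,100,0,0,-1.46,85],[175,-490,100,0,0,-1.6,85]])

```text
clock: 1.3
tcp_pos: [0.4729, 0.1138, 0.3312]
orientation: [-2.695, -1.614, -0.0]
contact_force: [1.9, 0.2, 0.9]
grip_width: 0.0851
```

```bash
python3 - <<'E'
from bench import r
o=r.get_obs()
for k in('clock','joints','tcp_pos','orientation','contact_force'):print(k,o[k])
E
```

```text
clock 1.3
joints [-0.8398481   0.06039707  0.50674448  1.88745031 -0.03165958  1.20146299
 -0.81416839]
tcp_pos [0.47287258 0.11375419 0.33122327]
orientation [-2.69513434e+00 -1.61384788e+00 -1.12276117e-04]
contact_force [1.93992373 0.21187168 0.88368454]
```

Call:
play_rows(plan=[[16,-45,0,0,0,-0.14,85],[32,-90,0,0,0,-0.28,85],[48,-135,0,0,0,-0.42,85],[64,-180,0,0,0,-0.56,85],[80,-225,0,0,0,-0.7,85],[96,-270,0,0,0,-0.84,80],[108,-305,-10,0,0,-0.96,75],[115,-323,-40,0,0,-1.04,70],[118,-331,-75,0,0,-1.084,70],[118,-332,-110,0,0,-1.084,70],[118,-332,-135,0,0,-1.084,70],[118,-332,-145,0,0,-1.084,70]])

```text
clock: 2.5
tcp_pos: [0.5891, -0.2153, 0.1832]
orientation: [-3.14, -0.001, 0.008]
contact_force: [0.2, 0.9, 0.1]
grip_width: 0.0699
```

```bash
python3 - <<'E'
from bench import r
import pickle
from h import *
o=r.get_obs()
for k in('clock','joints','tcp_pos','orientation','contact_force','grip_width'):print(k,o[k])
d={}
for n in('side','top'):
    f=r.grab_frame(n);d[n]=f
    crop(f,n+'1',*((260,180,420,340,4) if n=='side' else (310,140,430,260,5)))
pickle.dump(d,open('f1.pkl','wb'))
E
```

```text
clock 2.5
joints [-0.28648831  0.5503197   0.76131483  1.75609903 -0.43681699  1.01786476
 -0.93200379]
tcp_pos [ 0.5890528  -0.21534504  0.18316981]
orientation [-3.14039870e+00 -1.11891726e-03  7.74019558e-03]
contact_force [0.18116849 0.88289518 0.10433041]
grip_width 0.06985480892063478
```

View pics/side1.png

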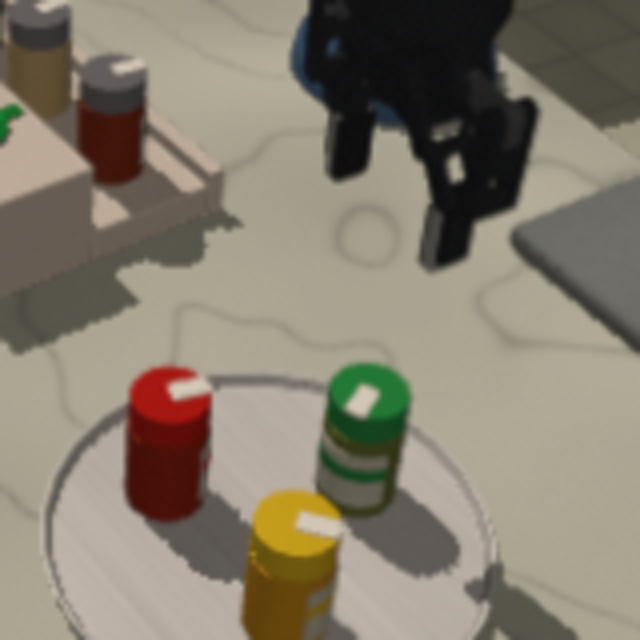

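View pics/top1.png

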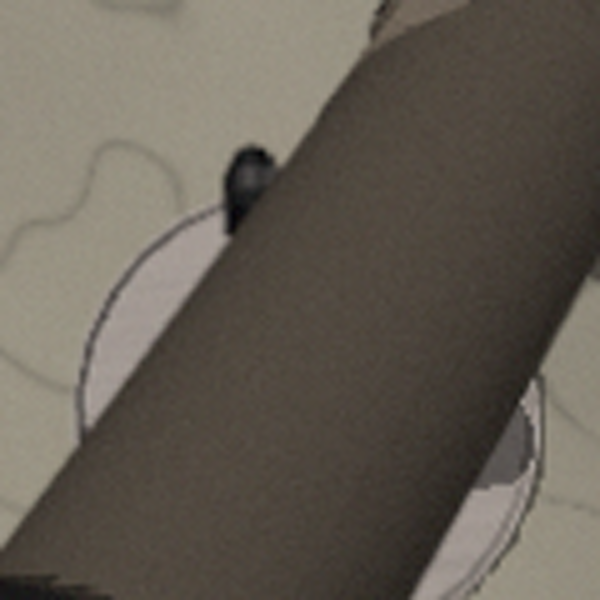

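Call:
play_rows(plan=[[0,0,-25,0,0,0,70],[0,0,-55,0,0,0,70],[0,0,-85,0,0,0,70],[0,0,-110,0,0,0,70],[0,0,-130,0,0,0,70],[0,0,-145,0,0,0,70],[0,0,-155,0,0,0,70],[0,0,-157,0,0,0,70],[0,0,-157,0,0,0,70]])

```text
clock: 3.5
tcp_pos: [0.5912, -0.2164, 0.0299]
orientation: [3.141, 0.001, 0.001]
contact_force: [-0.6, 0.4, 0.3]
grip_width: 0.0702
```

```bash
python3 - <<'E'
from bench import r
import pickle
from h import *
o=r.get_obs()
for k in('clock','tcp_pos','orientation','contact_force','moment'):print(k,o[k])
f=r.grab_frame('side')
crop(f,'side2',280,210,420,340,5)
E
```

```text
clock 3.5
tcp_pos [ 0.59124147 -0.21644436  0.02994787]
orientation [3.14128422e+00 1.21136268e-03 1.46351191e-03]
contact_force [-0.61328033  0.3640318   0.30641631]
moment [-0.02260525 -0.03448953  0.01737924]
```

View pics/side2.png

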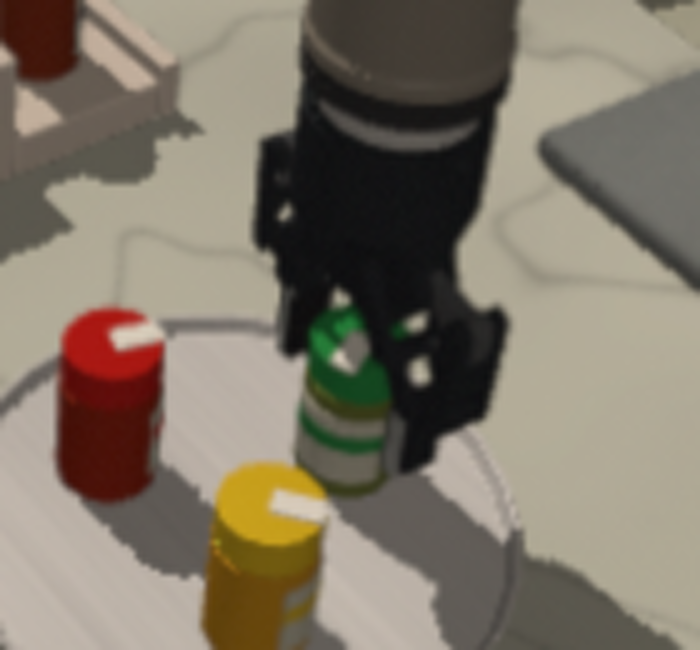

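The jaws straddle the green jar, which is still upright and unmoved, so I'll close on it.

Call:
play_rows(plan=[[0,0,0,0,0,0,55],[0,0,0,0,0,0,48],[0,0,0,0,0,0,44],[0,0,0,0,0,0,40],[0,0,0,0,0,0,36],[0,0,0,0,0,0,36],[0,0,0,0,0,0,36]], grip_force=45)

```text
clock: 4.25
tcp_pos: [0.5912, -0.2165, 0.0301]
orientation: [3.141, 0.001, 0.002]
contact_force: [-1.0, -0.2, 6.0]
grip_width: 0.043
```

Call:
play_rows(plan=[[0,0,3,0,0,0,36],[0,0,10,0,0,0,36],[0,0,25,0,0,0,36],[0,0,50,0,0,0,36],[0,0,80,0,0,0,36],[0,0,110,0,0,0,36],[0,0,140,0,0,0,36],[0,0,165,0,0,0,36],[0,0,180,0,0,0,36],[0,0,180,0,0,0,36]])

```text
clock: 5.25
tcp_pos: [0.5917, -0.2168, 0.2119]
orientation: [3.141, 0.001, 0.006]
contact_force: [-0.7, -0.1, -1.9]
grip_width: 0.0428
```

```bash
python3 - <<'E'
from bench import r
import pickle
from h import *
o=r.get_obs()
for k in('clock','tcp_pos','orientation','contact_force','moment','joints','grip_width'):print(k,o[k])
f=r.grab_frame('side')
crop(f,'side3',240,130,400,260,5)
E
```

```text
clock 5.25
tcp_pos [ 0.59173502 -0.21684512  0.21188771]
orientation [3.14080368e+00 9.74443542e-04 6.47393098e-03]
contact_force [-0.71269957 -0.13411737 -1.93977275]
moment [-0.09081751  0.01694717 -0.06617142]
joints [-0.30293398  0.52091269  0.78551164  1.73008003 -0.4162108   1.06064312
 -0.94745938]
grip_width 0.04279541584365948
```

View pics/side3.png

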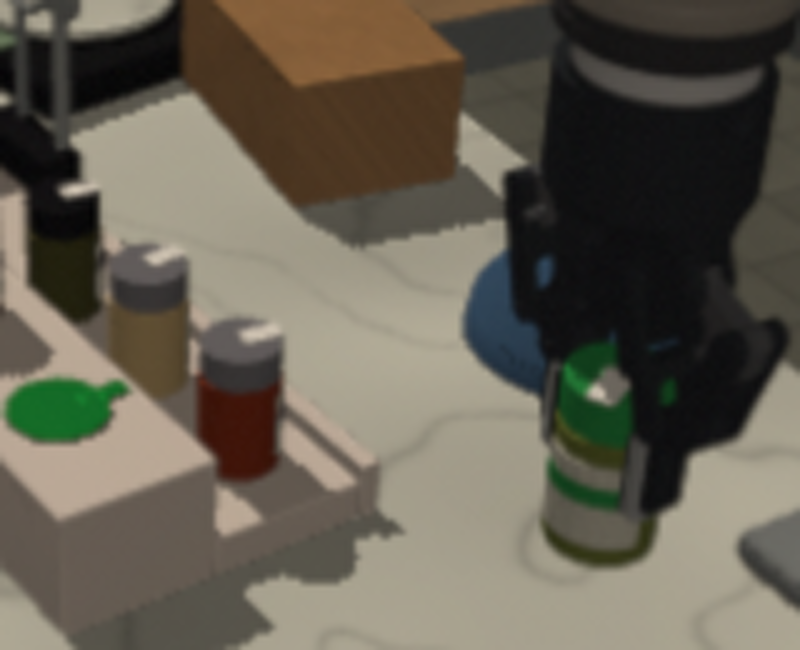

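Call:
play_rows(plan=[[-2,6,2,0,0,0.06,36],[-6,20,5,0,0,0.18,36],[-11,36,8,0,0,0.31,36],[-16,54,10,0,0,0.44,36],[-21,72,10,0,0,0.57,36],[-26,90,10,0,0,0.7,36],[-31,108,10,0,0,0.83,36],[-36,126,10,0,0,0.96,36],[-41,144,10,0,0,1.09,36],[-46,162,10,0,0,1.22,36],[-51,179,10,0,0,1.35,36],[-56,195,10,0,0,1.48,36]])

```text
clock: 6.5
tcp_pos: [0.5333, -0.0202, 0.2176]
orientation: [-2.311, -2.125, 0.004]
contact_force: [0.1, 0.1, -1.5]
grip_width: 0.043
```

Call:
play_rows(plan=[[-5,16,0,0,0,0.13,36],[-10,32,0,0,0,0.26,36],[-15,48,0,0,0,0.39,36],[-20,64,0,0,0,0.52,36],[-24,80,0,0,0,0.65,36],[-28,92,0,0,0,0.78,36],[-31,102,0,0,0,0.91,36],[-32,109,0,0,0,1.04,36],[-32,112,0,0,0,1.12,36],[-32,112,0,0,0,1.17,36],[-32,112,0,0,0,1.182,36],[-32,112,0,0,0,1.182,36]])

```text
clock: 7.7
tcp_pos: [0.502, 0.0906, 0.2182]
orientation: [-0.746, -3.05, 0.002]
contact_force: [-0.5, -0.9, -1.0]
grip_width: 0.0429
```

```bash
python3 - <<'E'
from bench import r
import pickle
from h import *
from scipy.spatial.transform import Rotation as R
o=r.get_obs()
for k in('clock','tcp_pos','orientation','contact_force','moment','joints','grip_width'):print(k,o[k])
M=R.from_rotvec(o['orientation']).as_matrix();print(M, 'tool y yaw',np.degrees(np.arctan2(M[1,1],M[0,1])))
d={}
for n in('side','top'):
    f=r.grab_frame(n);d[n]=f
    crop(f,n+'4',*((180,90,340,250,4) if n=='side' else (130,130,290,270,5)))
pickle.dump(d,open('f4.pkl','wb'))
E
```

```text
clock 7.7
tcp_pos [0.50200828 0.0905844  0.21824817]
orientation [-7.45961666e-01 -3.04985269e+00  1.60175641e-03]
contact_force [-0.45828524 -0.94882633 -1.04908692]
moment [-0.01333681 -0.0007953  -0.00675511]
joints [-0.46589524  0.22014883  0.19178334  1.96813309 -0.05086555  0.95993282
  0.84168434]
grip_width 0.04293147094674656
[[-8.87104258e-01  4.61564650e-01 -2.02723657e-03]
 [ 4.61566525e-01  8.87105425e-01 -5.54541050e-04]
 [ 1.54241601e-03 -1.42764026e-03 -9.99997791e-01]] tool y yaw 62.51185193609305
```

View pics/side4.png

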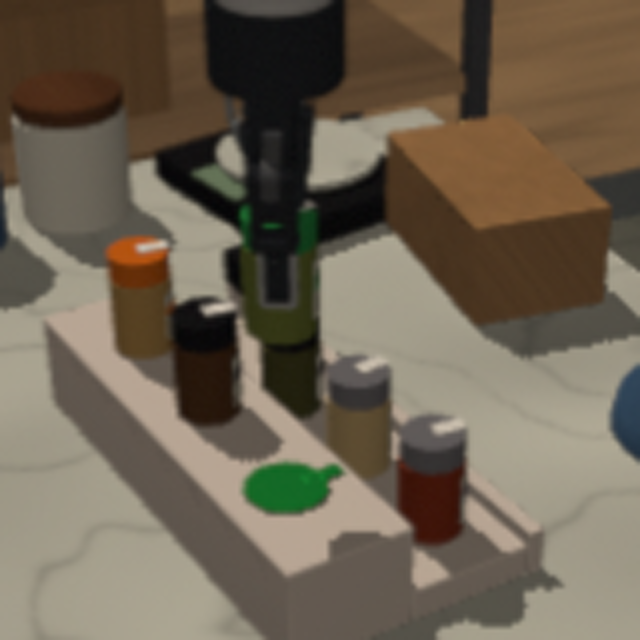

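View pics/top4.png

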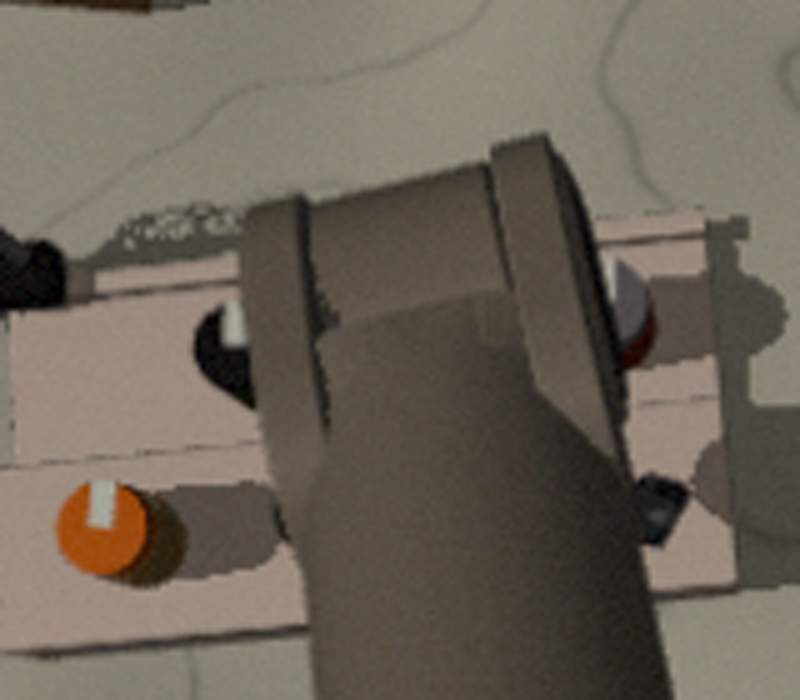

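```bash
python3 - <<'E'
import pickle
from h import *
s=pickle.load(open('f4.pkl','rb'))['side']
rv=cv2.Rodrigues(s['R'])[0]
th=np.linspace(0,2*np.pi,60)
im=s['color'].copy()
im=cv2.resize(im[90:250,180:340],None,fx=4,fy=4,interpolation=cv2.INTER_CUBIC)
for z in(.1921,.267):
    P=np.stack([.5025+.022*np.cos(th),.0903+.022*np.sin(th),0*th+z],1)
    q=cv2.projectPoints(P,rv,s['t'],s['camera_matrix'],np.array([float(s['k1']),0,0,0]))[0].reshape(-1,2)
    q=((q-[180,90]+.5)*4-.5)
    cv2.polylines(im,[q.astype(np.int32)],True,(255,0,255),1)
cv2.imwrite('pics/ov4.png',cv2.resize(im[150:400,150:400],None,fx=2.4,fy=2.4))
E
```

```text
(no output)
```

View pics/ov4.png

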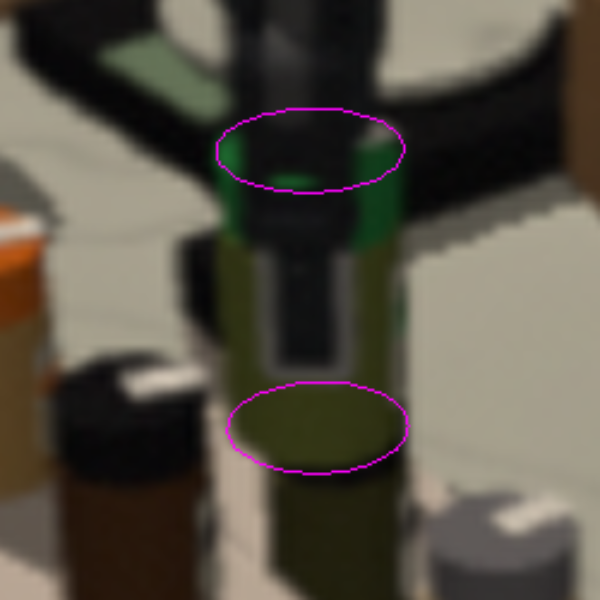

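The predicted outline matches the held jar to within about a millimetre. Lowering now.

Call:
play_rows(plan=[[0,0,-12,0,0,0,36],[-0.5,0.5,-32,0,0,0,36],[-0.5,0.5,-55,0,0,0,36],[-0.5,0.5,-75,0,0,0,36],[-0.5,0.5,-90,0,0,0,36],[-0.5,0.5,-100,0,0,0,36],[-0.5,0.5,-106,0,0,0,36],[-0.5,0.5,-109,0,0,0,36],[-0.5,0.5,-110,0,0,0,36],[-0.5,0.5,-110,0,0,0,36]])

```text
clock: 8.8
tcp_pos: [0.5026, 0.0914, 0.1097]
orientation: [0.745, 3.051, 0.001]
contact_force: [0.4, 0.7, -0.6]
grip_width: 0.0429
```

```bash
python3 - <<'E'
from bench import r
import pickle
from h import *
from scipy.spatial.transform import Rotation as R
o=r.get_obs()
for k in('clock','tcp_pos','contact_force','grip_width'):print(k,o[k])
M=R.from_rotvec(o['orientation']).as_matrix();print(M[:,2], 'tool y yaw',np.degrees(np.arctan2(M[1,1],M[0,1])))
s=r.grab_frame('side')
crop(s,'side5',200,150,320,250,6)
E
```

```text
clock 8.8
tcp_pos [0.50258055 0.09139752 0.10968954]
contact_force [ 0.43273202  0.6629675  -0.61857796]
grip_width 0.04294894278827524
[ 8.12075621e-04  3.11685850e-04 -9.99999622e-01] tool y yaw 62.558849459525106
```

View pics/side5.png

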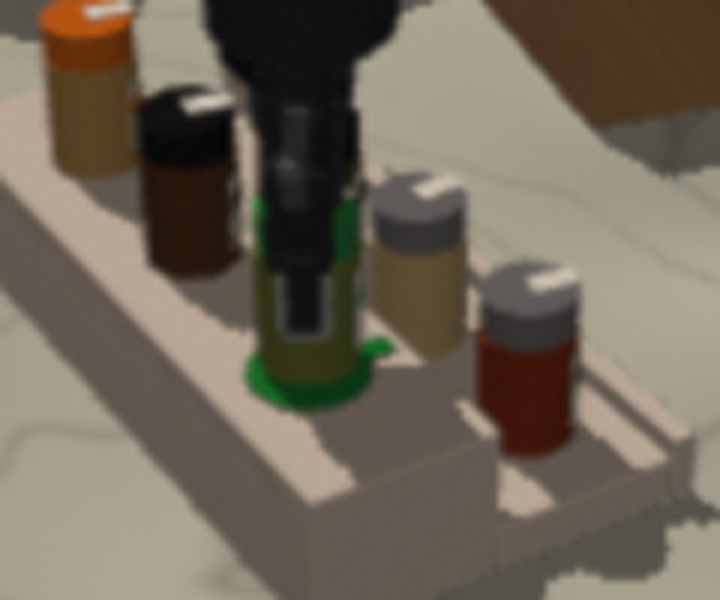

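Call:
play_rows(plan=[[-1,0,-2,0,0,0,36],[-1,0,-4,0,0,0,36],[-1,0,-5,0,0,0,36],[-1,0,-5.5,0,0,0,36],[-1,0,-5.5,0,0,0,36]])

```text
clock: 9.35
tcp_pos: [0.5012, 0.0913, 0.1037]
orientation: [-0.745, -3.052, 0.0]
contact_force: [0.0, -0.1, -1.1]
grip_width: 0.043
```

Call:
play_rows(plan=[[0,0,-0.5,0,0,0,36],[0,0,-0.8,0,0,0,36],[0,0,-0.8,0,0,0,36]])

```text
clock: 9.65
tcp_pos: [0.5013, 0.0913, 0.1031]
orientation: [0.745, 3.052, 0.0]
contact_force: [-0.9, 0.0, -1.1]
grip_width: 0.0428
```

No contact yet; I'll go on in half-millimetre steps.

Call:
play_rows(plan=[[0,0,-0.5,0,0,0,36],[0,0,-0.5,0,0,0,36]])

```text
clock: 9.85
tcp_pos: [0.5013, 0.0913, 0.1031]
orientation: [0.745, 3.052, 0.0]
contact_force: [-2.7, -0.3, 5.9]
grip_width: 0.0427
```

Call:
play_rows(plan=[[0,0,-0.5,0,0,0,36],[0,0,-0.5,0,0,0,36]])

```text
clock: 10.05
tcp_pos: [0.5013, 0.0913, 0.103]
orientation: [0.745, 3.052, 0.001]
contact_force: [-5.1, -0.3, 10.2]
grip_width: 0.043
```

Contact reached, at the predicted height. I'll ease off and open slowly.

Call:
play_rows(plan=[[0,0,0.6,0,0,0,36],[0,0,0.6,0,0,0,42.5],[0,0,0.6,0,0,0,44],[0,0,0.6,0,0,0,46],[0,0,0.6,0,0,0,50],[0,0,0.6,0,0,0,55],[0,0,0.6,0,0,0,60],[0,0,0.6,0,0,0,62],[0,0,0.6,0,0,0,62]])

```text
clock: 10.95
tcp_pos: [0.5012, 0.0913, 0.1026]
orientation: [0.745, 3.052, 0.0]
contact_force: [0.1, 0.6, 0.1]
grip_width: 0.0621
```

```bash
python3 - <<'E'
from bench import r
from h import *
o=r.get_obs()
for k in('clock','tcp_pos','contact_force','grip_width'):print(k,o[k])
s=r.grab_frame('side')
crop(s,'side6',200,150,320,250,6)
E
```

```text
clock 10.95
tcp_pos [0.50124293 0.09131253 0.10258753]
contact_force [0.12390897 0.62863634 0.06661209]
grip_width 0.062125747196080404
```

View pics/side6.png

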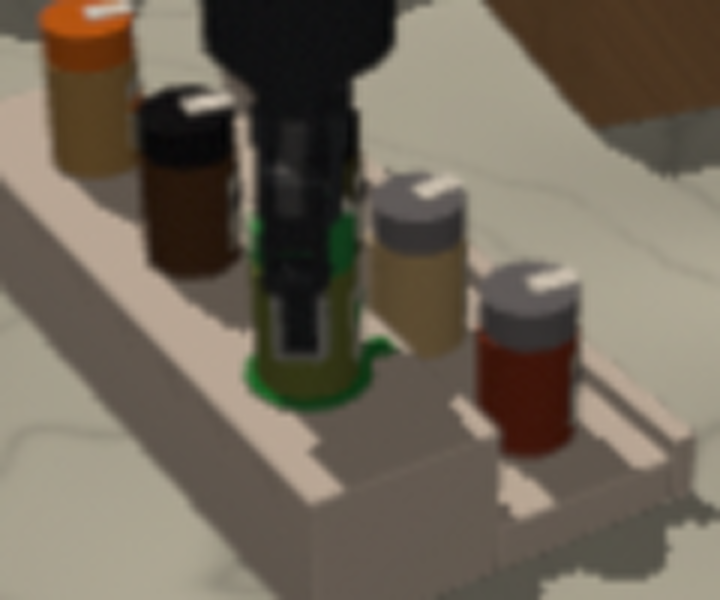

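Released and upright. I'll go straight up, then clear to the −y side to look.

Call:
play_rows(plan=[[0,0,5,0,0,0,64],[0,0,18,0,0,0,64],[0,0,38,0,0,0,64],[0,0,62,0,0,0,64],[0,0,90,0,0,0,64],[0,0,120,0,0,0,64],[0,0,150,0,0,0,64],[0,-20,170,0,0,0,64],[0,-60,180,0,0,0,64],[5,-105,180,0,0,0,64],[10,-150,180,0,0,0,64],[15,-195,180,0,0,0,64]])

```text
clock: 12.2
tcp_pos: [0.5162, -0.1054, 0.2842]
orientation: [0.744, 3.05, 0.001]
contact_force: [0.3, 1.4, -0.6]
grip_width: 0.0637
```

Call:
play_rows(plan=[[0,-40,0,0,0,0,64],[0,-80,0,0,0,0,64],[0,-120,0,0,0,0,64],[0,-150,0,0,0,0,64],[0,-160,0,0,0,0,64],[0,-160,0,0,0,0,64]])

```text
clock: 12.8
tcp_pos: [0.5158, -0.2651, 0.2833]
orientation: [0.749, 3.05, -0.0]
contact_force: [0.9, 0.2, -0.4]
grip_width: 0.0643
```

```bash
python3 - <<'E'
from bench import r
import pickle
from h import *
o=r.get_obs()
for k in('clock','tcp_pos','contact_force'):print(k,o[k])
d={}
for n in('side','top'):
    f=r.grab_frame(n);d[n]=f;save(f,n+'7')
pickle.dump(d,open('f7.pkl','wb'))
a=[]
for f in(d['top'],d['side']):
    im=rect(f,.502,.091,.152); cv2.circle(im,(200,200),88,(255,0,255),1)
    hsv=cv2.cvtColor(im,cv2.COLOR_BGR2HSV)
    a.append(im)
cv2.imwrite('pics/r7.png',np.hstack(a))
crop(d['top'],'top7c',130,165,290,265,5)
E
```

```text
clock 12.8
tcp_pos [ 0.51577411 -0.26505489  0.28332382]
contact_force [ 0.86634712  0.19756266 -0.39652408]
```

View pics/r7.png

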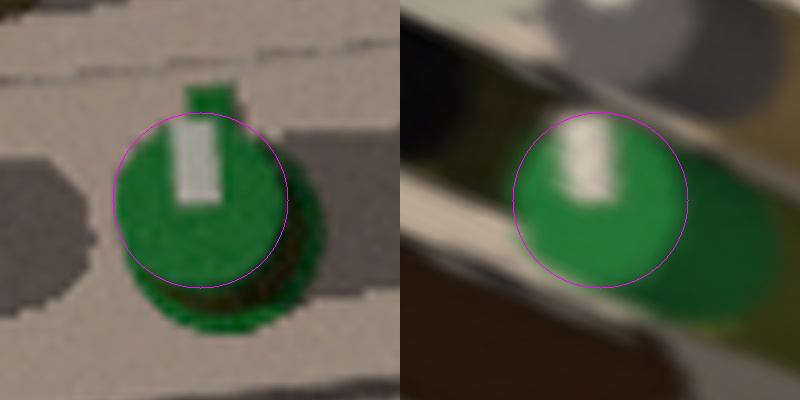

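View pics/top7c.png

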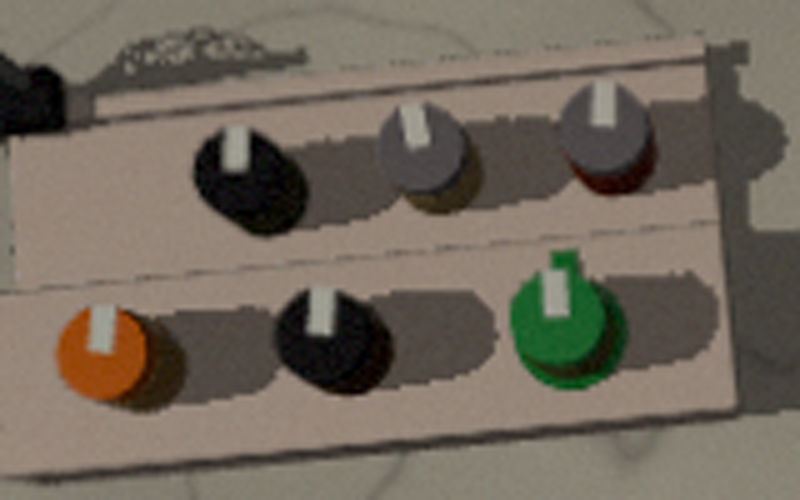

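View pics/side7.png

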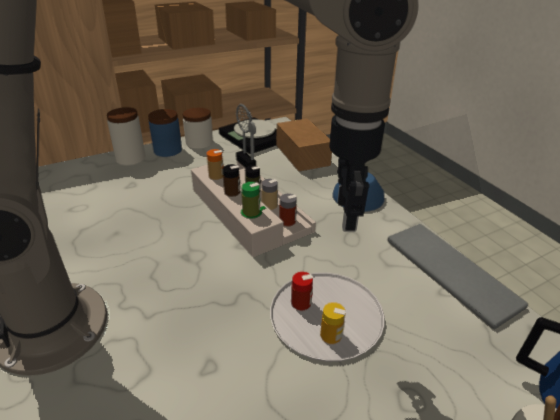

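```bash
python3 - <<'E'
from bench import r
print(r.hand_in())
E
```

```text
the job is handed in; nothing more can be done
None
```

The green-capped jar is standing on the green pad, centred to about 1 mm, with its label facing the way the tongue points. I handed the job in at about 13 s of the 35 s allowed.

I gripped the jar at 45 N, lifted it off the tray and turned it about 152°. I set it down in half-millimetre steps, with about 10 N at contact. Then I released it, went straight up and moved the arm clear.

- **Centring:** in the last pictures the jar is upright and its cap matches the expected outline in both cameras.
- **Label direction:** the white bar points at about 3.5° from the top camera and 8.7° from the side camera. Their average is 6.1°, the same as my estimate for the tongue from its outline and the rack edges. The two cameras disagree by about 5°, so the direction is only good to a few degrees.
- **Other jars:** the black- and orange-capped jars sit at the same pixels as before in the top picture. The red- and yellow-capped jars on the tray look unmoved in the side picture.
- **Forces:** the highest tool force reported at the end of any move was about 11 N, against the 120 N wrist limit.

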